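# Bring a mixer spindle's flat to the front, lock it and hold the collar on the flat

## Robot

A 6-joint arm with a two-finger parallel gripper is mounted at the origin on a cart in front of the work surface, level with it; the furniture and walls round the work are solid. World frame = base frame: x ahead of the robot, y to its left, z up, the work surface at z = 0. Lengths are in mm, angles in rad, forces in N, time in s.
With the tool pointing down it reaches from about 225 to 725 mm from the base axis. Payload 3.1 kg.
Tool frame: the origin (TCP) lies midway between the tips of the shut fingers; the grasp point (between the pads) lies 19 mm behind it; z points along the fingers, y is the line along which they close (so a half turn about z gives the same grasp; the last joint's range is limited). The gripper opens to 85 mm and grips with 20 to 120 N. Pads are 22 mm wide; open, the fingers measure 114 mm over their backs; the gripper's body (76 mm by 85 mm) begins 54 mm behind the grasp point. The pads swing forward as they close: fully open they stand 13 mm farther back than shut.
Start: joints at [-1.365, 0.048, 0.099, 1.622, 0, 1.443], TCP at [171.993, -496.02, 231.312] pointing down, gripper open.
Joint ranges: [-2.91, 2.91], [-0.99, 1.94], [-1.21, 1.42], [-2.12, 2.29], [-1.49, 1.47], [-3.14, 3.14]. Speed limits (rad/s): [2.79, 2.79, 3.14, 3.14, 3.14, 3.14].

## Interface

Orientations are given as a unit quaternion [w, x, y, z].
In Python, from station import env gives the robot as it stands.
- The arm moves only by the shell command python3 -m crank 'ROWS' [OPENING] [FORCE]. ROWS is text: rows parted by semicolons, each of 6 numbers parted by spaces: the shift along the tool's x, y, z in cm, then the turn, a rotation vector about the tool's x, y, z in degrees. In form: tx ty tz ax ay az; .... A call has 1 to 8 rows; each row shifts and turns the commanded pose from where the row before left it, along the tool's axes as they then stand; what a row does not reach is not made up. A row lasts 1/8 s, in which the tool goes at most 62.5 mm and 10.7 degrees, less where a joint would pass 70% of its speed; a pose out of reach is approached as far as the arm can. A call is refused whole if a number of a shift passes 6.25 or a number of a turn 10.7, either way. A call with a gripper value outside its range is refused whole. OPENING is the finger opening in cm, from 0 to 8.54, set as the call begins (- or left out, the last holds). The fingers move at their own pace and stop on an object; FORCE is the grip in N (left out, the last holds). Time passes only in rows, so rows that do not move let the fingers close. It gives the time, the measured TCP pose, the force, the opening and the grip force at its end, in the units of the state.
- env.sense(): the state, without advancing time (a new reading comes with each control period).
- env.capture(name): name is "side" or "top" or "wrist"; returns (picture, depth): 480x640x3 uint8, red, green, blue; 480x640 float32, mm along the optical axis (not along the pixel's ray), 0 where there is no reading.
- env.camera_params(name): a dict with "mtx" (3x3 intrinsics, pixels), "rvec" (rotation vector, rad) and "tvec" (3), from world to camera coordinates, as OpenCV has them. Camera axes: x right, y down, z forward; pixel columns grow to the right and rows downward; lengths in mm; the calibration is good to about 2 mm. A picture is of the moment at which its call begins: read the wrist's pose just before it. camera_params takes no time and is no camera call; for the wrist camera it gives the pose at the moment of the call.
- env.hand_in(): hands the job in; it is judged then, once.
The state is a dict: "time_s": time; "q": joint angles; "qd": joint speeds; "joint_efforts": joint torques, N m; "position": TCP position; "tool_rot": TCP orientation; "wrist_force": force on the tool from outside, world axes, zero at the start; "moment": the same for the moment, N m; "grip_width": opening from 0.0 (shut) to 1.0 (fully open); "grasp_force": force on a finger pad.
Only numpy, scipy, OpenCV 4.12 (cv2) and the standard library are available. Lean on these libraries where they do the work, as an engineer would, in place of code of your own. Each camera call takes 0.05 s, during which the arm holds its last target. There are 200 camera calls.

## Task

Get the tube-mixer drive ready for its collar screw to be tightened: feel for the flat on the spindle shaft with the fingers and turn the shaft by it until the flat faces the key fork and the index arm lies over the hole in the deck, then take the lock pin from its stand and push it through arm and deck until its head sits on the arm. Then put the collar on the shaft with its set screw on the flat and screw head towards the fork, fully down on the shoulder. Finish while holding: keep gripping the collar and pressing it lightly down, and do not let go.

Things in the scene. Friction and masses are not known exactly. Their poses are not given: they have to be found in the camera images.
- drive: Fixed low drive unit, 176 x 126 mm, white casing with a dark metal deck, 34 mm tall. Origin on the worktop, on the upright spindle axis, at the casing's middle. The steel key fork (two prongs 16 mm apart, top 70 mm above the worktop, 67 to 75 mm from the axis) stands at its -x end; the lock hole is on its +x side.
- lock_hole (a point): Centre of the mouth of the lock hole in the deck, 34 mm above the worktop, 50 mm from the spindle axis in the drive's +x direction; hole about 13 mm wide with a chamfer, 20 mm deep. Its axes are the drive's.
- spindle_seat (a point): On the spindle axis, on the 32 mm shoulder for the collar, 54 mm above the worktop; turns with the spindle. Above it the 20 mm shaft, 40 mm long, has one flat over its whole length, facing this point's -x, 6 mm from the axis: 16 mm wide between pads on flat and back, up to 20 mm elsewhere. Pads closing nearly parallel to the flat turn it parallel.
- index_hole (a point): Centre of the 13 mm hole through the index arm, at its upper face, 44 mm above the worktop, 50 mm from the spindle axis; turns with the spindle, on the side away from the flat. The arm is 8 mm thick, 36 mm wide, reaches 66 mm from the axis and clears the deck by 2 mm.
- spindle (a joint): Angle of the spindle about the vertical, rad, growing anticlockwise from above; 0 when the flat faces the fork and the arm hole lies over the lock hole. Stiff (about 0.06 N m), stays where it is left; starts between 0.5 and 1.5.
- pin: Loose steel lock pin, upright. Origin at the shoulder under its head; head 22 mm across and 28 mm tall above the origin, shank 10 mm across reaching 28 mm below it with a tapered nose. 70 g.
- pin_stand: Fixed grey block 60 x 60 x 32 mm in which the pin stands at the start, its shoulder on the block's top 32 mm above the worktop, in a 13 mm hole right through. Origin under the centre.
- collar: Loose steel shaft collar lying flat on the worktop: 44 mm across, 20 mm tall, bore 23 mm, 120 g. Origin at the centre of its underside. Set screw on its -x side at mid height: head stands out 4 mm; tip, 8 mm wide, ends 7.5 mm from the axis, so it passes over the shaft only with the screw at the flat. Grip it across its y axis, clear of screw and pin.
Things that resemble listed ones, but are neither listed nor needed, are in the scene too. What is shaped like the pin but blue or brown is not meant.

How it is judged (in metres and radians):
On the way, in this order (a step that is already met when the one before it is completed fails the run):
1. the fingers have turned the spindle until its flat faces the fork (value of joint spindle between -0.2 and 0.2 rad and contact force between the fingers and spindle above 1 N), for 0.1 s.
2. the lock pin is through arm and deck, its head on the arm (horizontal distance between pin and lock_hole below 0.004 m and z of pin in the frame of lock_hole below 0.013 m and angle between pin's own z axis and vertical below 0.12 rad), for 0.2 s.
3. the gripped collar is down on the shoulder with its screw on the flat (horizontal distance between collar and spindle_seat below 0.003 m and z of collar in the frame of spindle_seat below 0.002 m and angle between collar's own z axis and vertical below 0.08 rad and angle between the x axis of collar and the x axis of drive, either way round below 0.25 rad and contact force between the fingers and collar above 2 N), for 0.2 s.
At the end, for the whole second after the job is handed in: Spindle within 0.1 rad; pin within 4 mm of the hole axis, upright, head within 3 mm of the arm; collar within 3 mm of the axis, 2 mm of the shoulder, level, screw towards the fork within 0.25 rad, still, gripped with over 2 N and pressed on the spindle with over 2.5 N (all of step 2 and all of step 3 and value of joint spindle between -0.1 and 0.1 rad and contact force between collar and spindle above 2.5 N and linear speed of collar below 0.01 m/s); the arm keeps its last pose, push and grip.
It also fails if it takes over 62 s, if anything falls off the work surface, if the arm or the gripper's body presses on something with over 40 N, if the wrist force passes 120 N, or if a joint passes its speed limit or range.

## Working session

There is one attempt and no reset: what is moved stays moved. The work goes in short steps, Python scripts to look and compute and a shell command to move; the robot and the scene stay as the last step left them, time stands still between calls to the robot, and variables do not carry over. Pictures are saved under pics/ and viewed, at most 10 in all, crops included, and the job is handed in when it is done.

```bash
mkdir -p pics; ls; cat > h.py <<'E'
import numpy as np, cv2
from station import env
from scipy.spatial.transform import Rotation as R
def cam(n):
    p=env.camera_params(n); return np.array(p["mtx"]),cv2.Rodrigues(np.array(p["rvec"],float))[0],np.array(p["tvec"],float).ravel()
def ray(n,u,v,z,c=None):
    K,Rm,t=c or cam(n); d=Rm.T@np.linalg.inv(K)@np.array([u,v,1.]); o=-Rm.T@t
    return o+d*(z-o[2])/d[2]
def cloud(D,c):
    K,Rm,t=c; v,u=np.indices(D.shape); P=np.stack([u*D,v*D,D],-1)@np.linalg.inv(K).T
    return (P-t)@Rm
def proj(X,c):
    K,Rm,t=c; p=K@(Rm@np.array(X,float)+t); return p[:2]/p[2]
E
python3 - <<'E'
from h import *
s=env.sense(); print({k:np.round(v,3) for k,v in s.items()})
for n in("top","side"):
    c=cam(n); I,D=env.capture(n); cv2.imwrite(f"pics/{n}0.png",I[:,:,::-1]); np.savez(f"{n}0.npz",I=I,D=D); print(n,-c[1].T@c[2],c[0][0,0],(D>0).mean())
E
```

```text
pics
{'time_s': np.float64(0.0), 'q': array([-1.365,  0.049,  0.098,  1.622,  0.   ,  1.443]), 'qd': array([-0.   ,  0.002, -0.   , -0.002,  0.   ,  0.001]), 'joint_efforts': array([-1.0000e-03, -3.3878e+01,  3.2002e+01,  2.0000e-02, -0.0000e+00,
        0.0000e+00]), 'position': array([ 171.886, -495.406,  230.119]), 'tool_rot': array([-0.001,  0.986,  0.166, -0.   ]), 'wrist_force': array([-0.477,  0.487, -0.093]), 'moment': array([-0.02 , -0.002,  0.017]), 'grasp_force': np.float64(0.0), 'grip_width': np.float64(0.999)}
top [495.38204669  46.52741197 903.71070627] 434.5041062680838 0.9959016927083333
side [ 455.26091613 -730.02907633  634.47429726] 500.44980422137843 0.9960123697916666
```

View pics/top0.png

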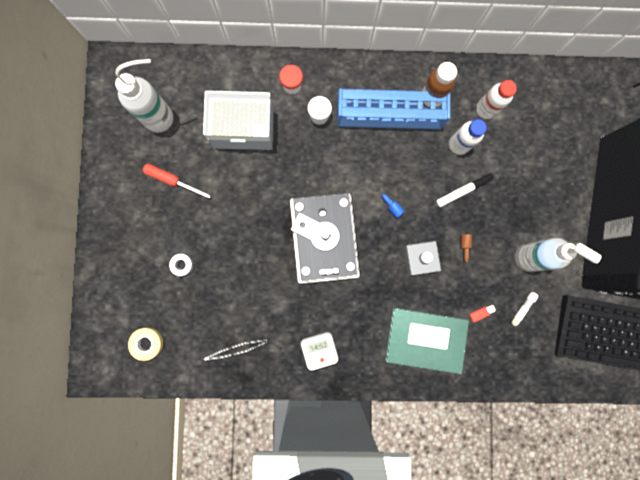

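View pics/side0.png

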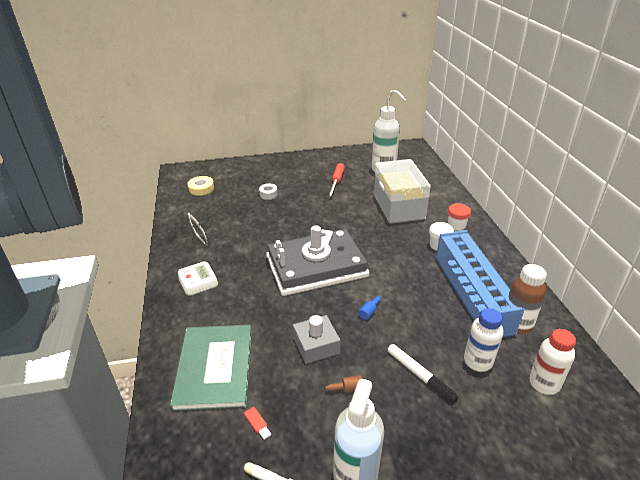

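Top view: the drive is at (324,238), with its fork at (328,271) on the robot's side. The index arm points to about (303,224). Pin candidates are the steel pin in the grey stand (427,257), a blue one lying at (393,205) and a brown one at (466,248). Collar candidates are the steel ring (180,264) and the yellow tape roll (145,344). By the description I choose the steel pin in the stand and the steel ring, and check both in one crop.

```bash
python3 - <<'E'
from h import *
z=np.load("top0.npz"); I,D=z["I"],z["D"]; c=cam("top"); P=cloud(D,c)
cr=[cv2.resize(I[y-r:y+r,x-r:x+r],(390,390),interpolation=cv2.INTER_CUBIC) for x,y,r in((324,238,52),(180,264,20),(425,258,25))]
m=np.zeros((585,780,3),np.uint8); m[:390,:390]=cr[0]; m[:390,390:]=cr[1]; m=cv2.resize(m,(780,585)); 
m[390:585,:195]=cv2.resize(cr[2],(195,195)); cv2.imwrite("pics/crop0.png",m[:,:,::-1])
def sel(x,y,r,lo,hi):
    M=np.zeros(D.shape,bool); M[y-r:y+r,x-r:x+r]=1; return M&(P[...,2]>lo)&(P[...,2]<hi)
for nm,a in dict(casing=(324,238,60,20,40),shoulder=(324,238,52,50,58),shaft=(324,238,52,85,100),arm=(324,238,52,41,48),fork=(324,265,25,60,75),stand=(425,258,30,24,38),pin=(425,258,30,50,70),collar=(180,264,25,12,28)).items():
    M=sel(*a); Q=P[M]; 
    r=cv2.minAreaRect(Q[:,:2].astype(np.float32)); print(nm,M.sum(),Q.mean(0).round(1),np.median(Q[:,2]).round(1),"rect",np.round(r[0],1),np.round(r[1],1),round(r[2],1))
E
```

```text
casing 3679 [588.7  19.4  33.9] 33.9 rect [589.9  25.4] [166.1 122. ] 6.9
shoulder 113 [586.5  22.4  54.1] 54.1 rect [559.7  22.7] [90.6 29.6] 1.1
shaft 77 [590.4  23.7  93.3] 93.3 rect [590.7  24.4] [15.2 19.2] 64.3
arm 734 [594.9  39.4  43.9] 43.8 rect [581.   26.9] [140.8  72.1] 36.5
fork 48 [521.   14.4  69.5] 69.8 rect [547.3  14.5] [66.1 34.6] 1.2
stand 771 [ 550.5 -176.5   31.8] 31.8 rect [ 551.  -178.3] [59.9 61.1] 9.5
pin 107 [ 550.8 -177.    59.4] 59.8 rect [ 551.2 -177.8] [19.9 20.6] 0.3
collar 299 [527.8 312.5  18.9] 19.1 rect [528.7 312.7] [43.3 42.5] 35.0
```

View pics/crop0.png

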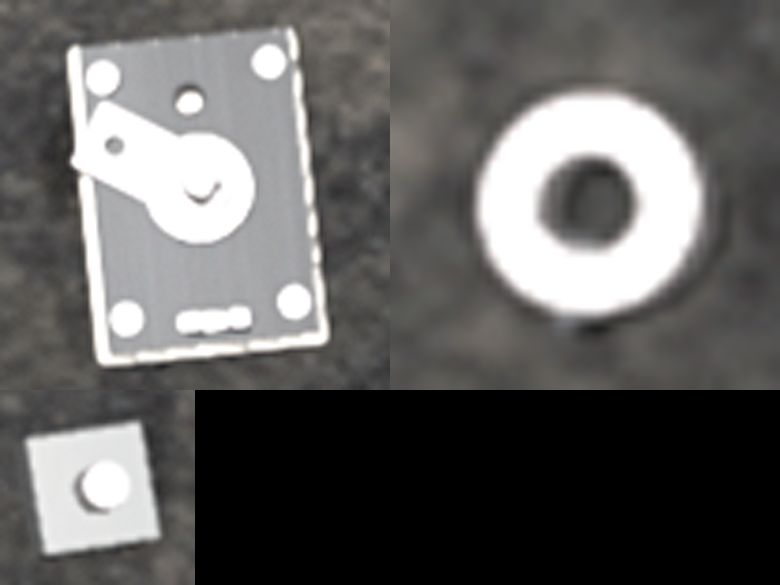

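The crop shows the drive with its arm swung to the upper left, the steel ring with a faint screw at about (568,322), and the steel pin standing in its grey block. The choices fit: collar top at z 19, pin head at 60, stand at 32.

```bash
cat >> h.py <<'E'
def tool():
    s=env.sense(); q=s["tool_rot"]; return np.array(s["position"]),R.from_quat([q[1],q[2],q[3],q[0]]).as_matrix()
def to(x,y,z,yaw=None):
    "remaining shift in tool axes (cm) and turn about tool z (deg, + = clockwise seen from above)"
    p,M=tool(); d=M.T@(np.array([x,y,z])-p)/10; yw=np.degrees(np.arctan2(M[1,0],M[0,0]))
    print("pos",p.round(1),"yaw",yw.round(1),"tilt",(M[:,2]).round(4),"shift cm",d.round(2),"rows",round(np.linalg.norm(d)/6.2,1),"az",None if yaw is None else round(-((yaw-yw+180)%360-180),1))
E
python3 - <<'E'
from h import *
ax=ray("top",325.6,235.9,54);ih=ray("top",302.1,224.7,44);lh=ray("top",322.7,212.7,34);fk=ray("top",272+214*.2667,186+320*.2667,70)
print(ax,ih,lh,fk)
a=lambda v:(np.degrees(np.arctan2(v[1],v[0])),np.hypot(v[0],v[1]))
print("arm",a((ih-ax)),"drive",a((lh-ax)),a(ax-fk),a(lh-fk))
p,M=tool(); c=cam("wrist"); print("cam in tool",M.T@(-c[1].T@c[2]-p),"dirs cols",(M.T@c[1].T).round(2).tolist())
to(590,24,231,156)
E
```

```text
[589.31130915  21.14271129  54.        ] [611.86683463  68.04800347  44.        ] [638.53692407  27.23352367  34.        ] [519.3159797   13.75637656  70.        ]
arm (np.float64(64.31831858530384), np.float64(52.0466921531558)) drive (np.float64(7.053504666434995), np.float64(49.60099958482611)) (np.float64(6.02390640587924), np.float64(70.38397605902583)) (np.float64(6.449533225747082), np.float64(119.98027784396473))
cam in tool [  73.44860789    1.66495138 -142.58251938] dirs cols [[-0.0, -0.96, -0.29], [1.0, -0.0, 0.0], [-0.0, -0.29, 0.96]]
pos [ 171.9 -495.5  230.2] yaw 19.1 tilt [-4.0e-04  2.1e-03 -1.0e+00] shift cm [ 5.652e+01 -3.538e+01  1.000e-02] rows 10.8 az -136.9
```

```bash
python3 -m crank '5.14 -3.21 0 0 0 0;5.14 -3.21 0 0 0 0;5.14 -3.21 0 0 0 0;5.14 -3.21 0 0 0 0;5.14 -3.21 0 0 0 0;5.14 -3.21 0 0 0 0;5.14 -3.21 0 0 0 0;5.14 -3.21 0 0 0 0' 5
python3 -m crank '5.14 -3.21 0 0 0 0;5.14 -3.21 0 0 0 0;5.14 -3.21 0 0 0 0;0 0 0 0 0 -10.5;0 0 0 0 0 -10.5;0 0 0 0 0 -10.5;0 0 0 0 0 -10.5;0 0 0 0 0 -10.5'
python3 -m crank '0 0 0 0 0 -10.5;0 0 0 0 0 -10.5;0 0 0 0 0 -10.5;0 0 0 0 0 -10.5;0 0 0 0 0 -10.5;0 0 0 0 0 -10.5;0 0 0 0 0 -10.5;0 0 0 0 0 -10.5'
python3 - <<'E'
from h import *
to(589.5,22,100,154.3)
c=cam("wrist"); I,D=env.capture("wrist"); np.savez("w1.npz",I=I,D=D); cv2.imwrite("pics/w1.png",I[:,:,::-1])
P=cloud(D,c)
for nm,lo,hi in(("shaft",88,100),("shoulder",52,57),("arm",42,47),("deck",30,36)):
    M=(P[...,2]>lo)&(P[...,2]<hi)&(np.hypot(P[...,0]-590,P[...,1]-22)<100); Q=P[M]; print(nm,M.sum(),Q.mean(0).round(1), *[np.round(x,1) for x in cv2.minAreaRect(Q[:,:2].astype(np.float32))])
for q in((589.5,22,54),(589.5,22,94),(612,68,44),(638.5,27.2,34),(519.3,13.8,70)): print(q,proj(q,c).round(0))
E
```

```text
time_s: 1.1
position: [477.2, -116.9, 230.9]
tool_rot: [0.0, 0.986, 0.166, -0.0]
wrist_force: [0.3, -0.5, -0.2]
grip_width: 0.587
grasp_force: 0.0
time_s: 2.1
position: [590.1, 22.9, 230.4]
tool_rot: [-0.001, 0.809, 0.588, -0.001]
wrist_force: [0.8, 0.1, 0.2]
grip_width: 0.587
grasp_force: 0.0
time_s: 3.1
position: [590.1, 22.9, 230.5]
tool_rot: [-0.001, 0.208, 0.978, -0.0]
wrist_force: [0.2, 0.1, 0.1]
grip_width: 0.587
grasp_force: 0.0
pos [590.1  22.9 230.5] yaw 156.0 tilt [-1.6e-03  1.0e-04 -1.0e+00] shift cm [ 0.   -0.1  13.05] rows 2.1 az 1.7
shaft 379 [592.4  23.9  93.4] [593.   24.2] [15.3 19.4] 65.8
shoulder 447 [586.7  22.5  53.9] [562.8  21.7] [86.9 31.3] 1.5
arm 2919 [596.6  41.5  43.9] [584.4  30.1] [135.8  75.9] 33.7
deck 13535 [585.4  20.   33.9] [592.6  23.3] [166.4 118.2] 6.9
(589.5, 22, 54) [320. 217.]
(589.5, 22, 94) [320. 227.]
(612, 68, 44) [372. 216.]
(638.5, 27.2, 34) [344. 253.]
(519.3, 13.8, 70) [278. 151.]
```

View pics/w1.png

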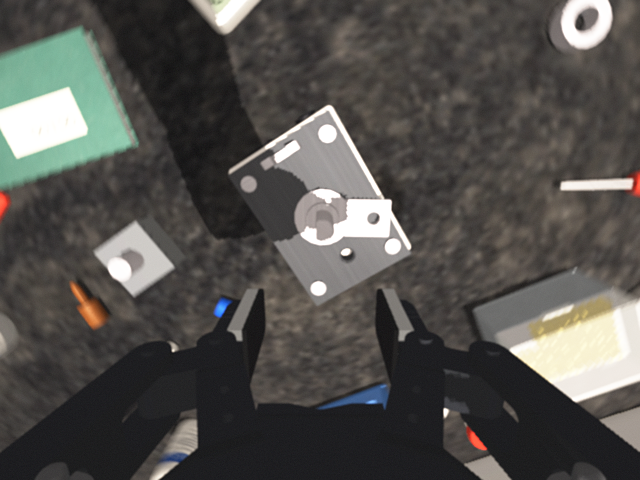

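Wrist view: fingers are at the bottom. The drive is centred, with the shaft at (322,217), the arm hole at (374,217), the lock hole at (347,254) and the fork at (285,152). The arm lies nearly along the closing line, so the yaw is close.

```bash
python3 - <<'E'
from h import *
z=np.load("w1.npz"); I,D=z["I"],z["D"]; c=cam("wrist"); P=cloud(D,c); Z=P[...,2]
def dark(u,v,r,zz,zmax):
    W=(slice(v-r,v+r+1),slice(u-r,u+r+1)); m=(Z[W]<zmax).astype(np.uint8)
    n,l,st,ce=cv2.connectedComponentsWithStats(m); 
    for i in range(1,n):
        if st[i,4]>15: print(zz,st[i].tolist(),(ce[i]+[u-r,v-r]).round(1),ray("wrist",*(ce[i]+[u-r,v-r]),zz,c).round(1))
dark(374,217,12,44,40); dark(347,254,12,34,30)
M=((Z>39)&(Z<47)&(np.hypot(P[...,0]-612,P[...,1]-68)<30)); Q=P[M][:,:2].astype(np.float32); print("armtip",cv2.minAreaRect(Q), Q.shape, np.array(cv2.fitLine(Q,2,0,.1,.1)).ravel())
M=((Z>28)&(Z<37)&(np.hypot(P[...,0]-590,P[...,1]-22)<120)).astype(np.uint8)
E
```

```text
44 [4, 7, 13, 12, 120] [372.2 217.6] [613.1  67.6  44. ]
34 [5, 7, 12, 11, 107] [345.8 254.1] [641.   28.8  34. ]
armtip ((610.8656005859375, 61.240814208984375), (46.30253982543945, 36.51526641845703), 64.47212219238281) (1534, 2) [4.7735906e-01 8.7870830e-01 6.1018127e+02 6.1926552e+01]
```

```bash
python3 -m crank '0 0 0 0 0 1.6;0 0 0 0 0 0'; python3 -c "
from h import *
to(592.3,24.5,61,154.4)"
```

```text
time_s: 3.4
position: [590.4, 22.8, 231.0]
tool_rot: [-0.0, 0.226, 0.974, -0.0]
wrist_force: [-0.6, 0.7, 0.6]
grip_width: 0.584
grasp_force: 0.0
pos [590.4  22.8 231. ] yaw 153.9 tilt [-6.e-04  1.e-04 -1.e+00] shift cm [-0.11  0.24 17.  ] rows 2.7 az -0.5
```

```bash
python3 -m crank '-0.1 0.24 5 0 0 0;0 0 5 0 0 0;0 0 4 0 0 0;0 0 3 0 0 0;0 0 0 0 0 0;0 0 0 0 0 0'  5; python3 -m crank '0 0 0 0 0 0;0 0 0 0 0 0;0 0 0 0 0 0;0 0 0 0 0 0;0 0 0 0 0 0' 0 25;  python3 -c "
from h import *
to(592.3,24.5,61,154.4);s=env.sense();print(s['grip_width']*85.4,s['moment'],s['wrist_force'])"
```

```text
time_s: 4.15
position: [593.3, 24.5, 62.7]
tool_rot: [0.001, 0.225, 0.974, 0.0]
wrist_force: [-0.8, 0.4, -0.3]
grip_width: 0.585
grasp_force: 0.0
time_s: 4.78
position: [594.3, 25.3, 63.5]
tool_rot: [0.002, 0.224, 0.974, 0.001]
wrist_force: [0.9, 2.7, 5.1]
grip_width: 0.18
grasp_force: 27.7
pos [594.3  25.3  63.5] yaw 154.1 tilt [ 0.0046  0.0013 -1.    ] shift cm [ 0.15 -0.16  0.25] rows 0.1 az -0.3
15.37021817863979 [ 0.61435612 -0.29574692  0.01477643] [0.89595001 2.70593992 5.09680307]
```

```bash
python3 -m crank '-0.03 0 0 0 0 9.6;-0.03 0 0 0 0 9.6;-0.03 0 0 0 0 9.6;-0.03 0 0 0 0 9.6;-0.03 0 0 0 0 9.6;-0.03 0 0 0 0 9.6;0 0 0 0 0 0;0 0 0 0 0 0' 0 40;  python3 - <<'E'
from h import *
to(593.3,23,61,96.9);s=env.sense();print(s['grip_width']*85.4,s['moment'],s['wrist_force'])
c=cam("wrist"); I,D=env.capture("wrist"); np.savez("w2.npz",I=I,D=D)
c2=cam("top"); I2,D2=env.capture("top"); np.savez("top2.npz",I=I2,D=D2)
cv2.imwrite("pics/w2.png",np.hstack([I[::1,::1][:,:,::-1][100:480,100:540],cv2.resize(I2[190:290,275:375][:,:,::-1],(360,380))]))
E
```

```text
time_s: 5.78
position: [594.1, 22.8, 63.5]
tool_rot: [0.001, 0.667, 0.745, 0.0]
wrist_force: [-2.3, 1.1, 7.5]
grip_width: 0.174
grasp_force: 40.3
pos [594.1  22.8  63.5] yaw 96.4 tilt [ 0.0018 -0.0011 -1.    ] shift cm [ 0.03 -0.07  0.25] rows 0.0 az -0.5
14.881100089801745 [ 0.10725563  0.35446416 -0.10367798] [-2.2663704   1.06497065  7.46805179]
```

View pics/w2.png

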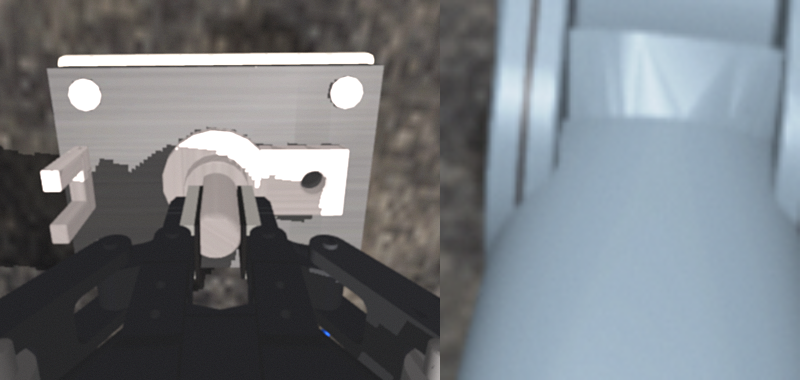

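Left: the wrist view, with the pads on flat and back of the shaft, the arm pointing away from the fork and its hole at (313,180). Right: the top view, blocked by the arm. Now to check the angle numerically.

```bash
python3 - <<'E'
from h import *
z=np.load("w2.npz"); I,D=z["I"],z["D"]; c=cam("wrist"); P=cloud(D,c); Z=P[...,2]
u,v=proj((641,28.7,44),c); print("pred px",u,v, D.shape)
u,v=413,280; r=16; W=(slice(v-r,v+r+1),slice(u-r,u+r+1))
m=(Z[W]<41).astype(np.uint8); n,l,st,ce=cv2.connectedComponentsWithStats(m)
for i in range(1,n):
    if st[i,4]>30: print(st[i].tolist(),ray("wrist",*(ce[i]+[u-r,v-r]),44,c).round(1))
# arm side edge (far, y+) and casing edge
def edge(u0,u1,v0,v1,zlo,zhi,pl):
    pts=[]
    for x in range(u0,u1,2):
        k=[y for y in range(v0,v1) if zlo<Z[y,x]<zhi]
        if k: pts.append(ray("wrist",x,k[0],pl,c)[:2])
    f=cv2.fitLine(np.array(pts,np.float32),cv2.DIST_HUBER,0,.01,.01).ravel(); print(len(pts),"edge angle",np.degrees(np.arctan(f[1]/f[0])).round(2),f[2:])
edge(368,446,225,300,42,46,44); edge(170,465,140,200,32.5,36,34)
E
```

```text
pred px 410.1932681116072 282.35223874618345 (480, 640)
[3, 7, 25, 21, 402] [641.8  29.6  44. ]
39 edge angle 6.99 [634.71313   46.418365]
148 edge angle 6.86 [586.2624    80.544395]
```

```bash
python3 -m crank '0 0 0 0 0 0;0 0 0 0 0 0;0 0 -3 0 0 0;0 0 -5 0 0 0;0 0 -5 0 0 -10.6;0 0 0 0 0 -10.6;0 0 0 0 0 -10.6;0 0 0 0 0 -10.6' 4.5 30;python3 -m crank '0 0 0 0 0 -10.6;0 0 0 0 0 -10.6;0 0 0 0 0 -10.6;0 0 0 0 0 -10.6;0 0 0 0 0 -5.6;0 0 0 0 0 0;0 0 0 0 0 0'; python3 -c "
from h import *
to(551,-177,190,186.9)"
```

```text
time_s: 6.88
position: [593.2, 23.0, 190.6]
tool_rot: [-0.001, 0.349, 0.937, -0.0]
wrist_force: [0.5, 0.6, -0.2]
grip_width: 0.529
grasp_force: 0.0
time_s: 7.75
position: [593.3, 23.1, 190.8]
tool_rot: [-0.0, -0.059, 0.998, -0.0]
wrist_force: [0.7, -0.1, -0.4]
grip_width: 0.528
grasp_force: 0.0
pos [593.3  23.1 190.8] yaw -173.3 tilt [-1.e-03 -1.e-04 -1.e+00] shift cm [  6.55 -19.38   0.09] rows 3.3 az -0.2
```

```bash
python3 - <<'E'
from h import *
c=cam("wrist"); I,D=env.capture("wrist"); np.savez("w3.npz",I=I,D=D,); P=cloud(D,c); Z=P[...,2]
for nm,q,lo,hi in(("armtip",(641.5,29),42,46.5),):
    M=(Z>lo)&(Z<hi)&(np.hypot(P[...,0]-q[0],P[...,1]-q[1])<28); print(nm,M.sum(),[np.round(x,1) for x in cv2.minAreaRect(P[M][:,:2].astype(np.float32))])
u,v=proj((641.5,29,44),c).astype(int); r=16; W=(slice(v-r,v+r+1),slice(u-r,u+r+1)); m=(Z[W]<41).astype(np.uint8); n,l,st,ce=cv2.connectedComponentsWithStats(m)
for i in range(1,n):
    if st[i,4]>30: print(st[i].tolist(),ray("wrist",*(ce[i]+[u-r,v-r]),44,c).round(1))
E
python3 -m crank '1.63 -4.85 0 0 0 0;1.63 -4.85 0 0 0 0;1.63 -4.85 0 0 0 0;1.63 -4.85 0 0 0 0;0 0 0 0 0 0;0 0 0 0 0 0;0 0 0 0 0 0'
python3 - <<'E'
from h import *
c=cam("wrist"); I,D=env.capture("wrist"); np.savez("w4.npz",I=I,D=D); P=cloud(D,c); Z=P[...,2]
M=(Z>55)&(Z<66)&(np.hypot(P[...,0]-551,P[...,1]+177)<40); print(M.sum(),np.median(Z[M]),cv2.minEnclosingCircle(P[M][:,:2].astype(np.float32)),P[M].mean(0))
M=(Z>29)&(Z<35)&(np.hypot(P[...,0]-551,P[...,1]+177)<60); print(cv2.minAreaRect(P[M][:,:2].astype(np.float32)))
to(551,-177,42,186.9)
E
```

```text
armtip 1513 [array([636.7,  27.3]), array([43.1, 35.9]), np.float64(6.3)]
[8, 11, 14, 13, 133] [641.4  27.9  44. ]
time_s: 8.68
position: [552.2, -175.9, 191.3]
tool_rot: [0.0, -0.06, 0.998, 0.0]
wrist_force: [-0.4, -0.7, 0.3]
grip_width: 0.525
grasp_force: 0.0
531 59.812906787201264 ((553.3909301757812, -178.37979125976562), 10.901436805725098) [ 552.88004074 -178.5417828    59.72604538]
((553.626708984375, -178.4614715576172), (60.63229751586914, 60.07065200805664), 9.580022811889648)
pos [ 552.2 -175.8  191.4] yaw -173.1 tilt [ 1.e-04  3.e-04 -1.e+00] shift cm [ 0.13 -0.1  14.94] rows 2.4 az 0.0
```

```bash
python3 -m crank '-0.07 -0.27 5 0 0 0;0 0 5 0 0 0;0 0 3 0 0 0;0 0 0 0 0 0;0 0 0 0 0 0' 4.5;python3 -c "
from h import *
to(553.2,-178.4,36,186.9)"
```

```text
time_s: 9.35
position: [554.0, -179.5, 62.9]
tool_rot: [0.001, -0.06, 0.998, -0.001]
wrist_force: [0.2, 0.4, 0.8]
grip_width: 0.523
grasp_force: 0.0
pos [ 554.  -179.5   62.9] yaw -173.1 tilt [ 0.0021 -0.001  -1.    ] shift cm [0.07 0.12 2.69] rows 0.4 az -0.0
```

```bash
python3 -m crank '0.05 0.1 2.6 0 0 0;0 0 0 0 0 0;0 0 0 0 0 0' 4.5;python3 -c "
from h import *
to(553.2,-178.4,36,186.9)"
python3 -m crank '0 0 0 0 0 0;0 0 0 0 0 0;0 0 0 0 0 0;0 0 0 0 0 0' 0 40;python3 -c "
from h import *
to(553.2,-178.4,36,186.9)"
```

```text
time_s: 9.72
position: [553.6, -179.3, 37.4]
tool_rot: [0.001, -0.06, 0.998, -0.001]
wrist_force: [0.8, 0.5, 0.0]
grip_width: 0.526
grasp_force: 0.0
pos [ 553.6 -179.3   37.4] yaw -173.2 tilt [ 0.0028 -0.0013 -1.    ] shift cm [0.02 0.09 0.14] rows 0.0 az -0.1
time_s: 10.22
position: [553.3, -177.9, 37.3]
tool_rot: [0.001, -0.06, 0.998, 0.001]
wrist_force: [-0.4, 4.1, 5.7]
grip_width: 0.229
grasp_force: 39.1
pos [ 553.3 -177.9   37.3] yaw -173.1 tilt [ 0.0027  0.0016 -1.    ] shift cm [ 0.02 -0.05  0.13] rows 0.0 az -0.0
```

```bash
python3 -m crank '0 0 -3 0 0 0;0 0 -5 0 0 0;0 0 -3 0 0 0;0 0 0 0 0 0;0 0 0 0 0 0' 0 40;python3 - <<'E'
from h import *
to(553.3+88.2,-178.4+206.4,148,186.9)
p,M=tool(); c=cam("wrist"); I,D=env.capture("wrist"); np.savez("w5.npz",I=I,D=D); P=cloud(D,c)
T=(P-p)@M; print(env.sense()["wrist_force"])
# point cloud of what lies between the fingers, in tool axes
m=(abs(T[...,1])<8)&(abs(T[...,0])<20)&(T[...,2]>-40)&(T[...,2]<40); Q=T[m]
for z0 in range(-30,36,4):
    q=Q[(Q[:,2]>=z0)&(Q[:,2]<z0+4)]
    if len(q)>5: print(z0,len(q),q[:,:2].min(0).round(1),q[:,:2].max(0).round(1),np.median(q[:,1]).round(1))
cv2.imwrite("pics/w5.png",I[:,:,::-1][200:480,180:460])
E
```

```text
time_s: 10.85
position: [551.8, -178.8, 144.3]
tool_rot: [-0.001, -0.059, 0.998, 0.0]
wrist_force: [0.4, 0.2, -1.6]
grip_width: 0.228
grasp_force: 39.4
pos [ 551.8 -178.8  144.3] yaw -173.2 tilt [-1.3e-03  3.0e-04 -1.0e+00] shift cm [-11.36  19.47  -0.38] rows 3.6 az -0.1
[-0.43985439  0.29861585 -0.82007531]
-30 10 [-5.   7.9] [7.3 8. ] 8.0
-26 1443 [-10.8  -8. ] [10.7  8. ] -0.4
-22 428 [-11.2  -8. ] [10.8  8. ] -0.7
-18 175 [ 3.7 -7.7] [10.5  8. ] 0.5
-14 154 [ 4.2 -7.9] [10.7  8. ] -0.7
-10 154 [ 3.8 -8. ] [10.9  8. ] -0.0
-6 126 [ 4.2 -7.8] [10.7  8. ] -0.0
-2 129 [ 3.6 -7.9] [10.6  8. ] -0.2
2 72 [ 4.3 -8. ] [10.8  7.8] -0.2
18 28 [ 2.8 -5.2] [4.9 1.5] -1.6
22 40 [ 1.7 -6.3] [5.1 2.6] -2.1
```

View pics/w5.png

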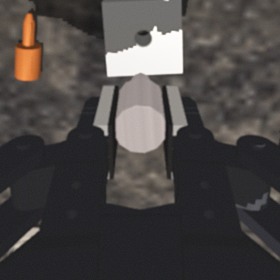

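The pin hangs upright between the pads (head at (140,128), nose at (138,80)), with its grey stand behind it, and is centred in the tool frame within 0.5 mm.

```bash
python3 -m crank '-2.84 4.87 0 0 0 0;-2.84 4.87 0 0 0 0;-2.84 4.87 0 0 0 0;-2.84 4.87 0 0 0 0;0 0 0 0 0 0;0 0 0 0 0 0;0 0 0 0 0 0' ;python3 - <<'E'
from h import *
to(641.4,28.2,84,186.9)
p,M=tool(); c=cam("wrist"); I,D=env.capture("wrist"); np.savez("w6.npz",I=I,D=D); P=cloud(D,c); Z=P[...,2]
u,v=proj((641.5,29,44),c).astype(int); print(u,v); cv2.imwrite("pics/w6.png",I[:,:,::-1][100:480,130:510])
r=24; W=(slice(v-r,v+r+1),slice(u-r,u+r+1)); m=(Z[W]<41).astype(np.uint8); n,l,st,ce=cv2.connectedComponentsWithStats(m)
for i in range(1,n):
    if st[i,4]>30: print(st[i].tolist(),(ce[i]+[u-r,v-r]).round(),ray("wrist",*(ce[i]+[u-r,v-r]),44,c).round(1))
E
```

```text
time_s: 11.78
position: [641.1, 26.8, 144.4]
tool_rot: [-0.001, -0.059, 0.998, -0.0]
wrist_force: [0.3, -0.6, 0.8]
grip_width: 0.23
grasp_force: 39.5
pos [641.1  26.8 144.4] yaw -173.3 tilt [-1.8e-03 -3.0e-04 -1.0e+00] shift cm [-0.05  0.14  6.04] rows 1.0 az -0.2
325 241
[0, 0, 49, 49, 210] [332. 258.] [653.7  36.   44. ]
[15, 17, 17, 16, 212] [324. 241.] [641.7  28.1  44. ]
```

View pics/w6.png

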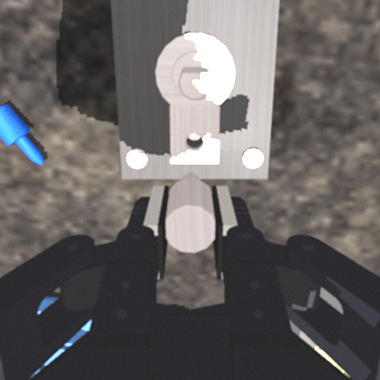

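The pin nose is at (192,180) and the arm hole at (195,141), still clear and over the lock hole. About 1.4 mm of correction in y is needed.

```bash
python3 -m crank '-0.06 0.14 4 0 0 0;0 0 1.6 0 0 0;0 0 0 0 0 0;0 0 0 0 0 0;0 0 0 0 0 0';python3 -c "
from h import *
to(641.6,28.2,49,186.9)"
```

```text
time_s: 12.45
position: [643.5, 29.4, 91.2]
tool_rot: [0.002, -0.059, 0.998, -0.0]
wrist_force: [0.2, 1.3, -0.8]
grip_width: 0.231
grasp_force: 39.5
pos [643.5  29.4  91.2] yaw -173.2 tilt [ 3.1e-03 -2.0e-04 -1.0e+00] shift cm [ 0.22 -0.09  4.22] rows 0.7 az -0.1
```

```bash
python3 -m crank '0.18 -0.1 0.7 0 0 0;0 0 0 0 0 0;0 0 0 0 0 0';python3 -c "
from h import *
to(641.6,28.2,49,186.9)"
```

```text
time_s: 12.82
position: [640.5, 28.4, 82.1]
tool_rot: [-0.0, -0.06, 0.998, 0.0]
wrist_force: [0.1, 0.3, -0.5]
grip_width: 0.23
grasp_force: 39.5
pos [640.5  28.4  82.1] yaw -173.2 tilt [-4.e-04  0.e+00 -1.e+00] shift cm [-0.11 -0.03  3.31] rows 0.5 az -0.1
```

```bash
python3 -m crank '-0.08 0 0.5 0 0 0;0 0 0.5 0 0 0;0 0 0.5 0 0 0;0 0 0 0 0 0';python3 -c "
from h import *
to(641.6,28.2,49,186.9)"
```

```text
time_s: 13.32
position: [641.0, 28.7, 66.4]
tool_rot: [-0.001, -0.06, 0.998, 0.0]
wrist_force: [0.4, 1.0, -1.7]
grip_width: 0.226
grasp_force: 39.5
pos [641.   28.7  66.4] yaw -173.2 tilt [-1.2e-03  6.0e-04 -1.0e+00] shift cm [-0.05 -0.06  1.73] rows 0.3 az -0.1
```

```bash
python3 -m crank '0 0 0.6 0 0 0;0 0 0.6 0 0 0;0 0 0.4 0 0 0;0 0 0.2 0 0 0;0 0 0 0 0 0';python3 -c "
from h import *
to(641.6,28.2,49,186.9)"
```

```text
time_s: 13.95
position: [641.5, 28.8, 49.4]
tool_rot: [0.0, -0.06, 0.998, 0.0]
wrist_force: [-0.3, 1.7, -0.1]
grip_width: 0.231
grasp_force: 39.7
pos [641.5  28.8  49.4] yaw -173.2 tilt [ 2.e-04  6.e-04 -1.e+00] shift cm [ 0.   -0.06  0.04] rows 0.0 az -0.1
```

Through arm and deck. I'll press slightly to seat the head, then release.

```bash
python3 -m crank '0 0 0.15 0 0 0;0 0 0.15 0 0 0;0 0 0 0 0 0';python3 -m crank '0 0 0 0 0 0;0 0 0 0 0 0;0 0 0 0 0 0;0 0 -3 0 0 0;0 0 -5 0 0 0;0 0 -5 0 0 0;0 0 0 0 0 0;0 0 0 0 0 0' 4 30;python3 - <<'E'
from h import *
to(528,313,190,None)
p,M=tool(); c=cam("wrist"); I,D=env.capture("wrist"); np.savez("w7.npz",I=I,D=D); P=cloud(D,c); Z=P[...,2]
m=(Z>60)&(Z<80)&(np.hypot(P[...,0]-641.5,P[...,1]-28.5)<20); print("pin head",np.percentile(Z[m],[10,50,90]),P[m].mean(0),cv2.minEnclosingCircle(P[m][:,:2].astype(np.float32)))
m=(Z>50)&(Z<100)&(np.hypot(P[...,0]-591.5,P[...,1]-22.5)<16); q=P[m&(Z>88)]; print("shaft",[np.round(x,1) for x in cv2.minAreaRect(q[:,:2].astype(np.float32))],q.mean(0))
E
```

```text
time_s: 14.32
position: [641.6, 28.8, 49.2]
tool_rot: [0.001, -0.06, 0.998, 0.0]
wrist_force: [-4.9, 2.2, 10.0]
grip_width: 0.229
grasp_force: 40.7
time_s: 15.32
position: [641.5, 28.3, 176.0]
tool_rot: [-0.0, -0.059, 0.998, -0.0]
wrist_force: [0.4, 0.5, -0.5]
grip_width: 0.464
grasp_force: 0.0
pos [641.5  28.3 176. ] yaw -173.2 tilt [-1.e-04 -2.e-04 -1.e+00] shift cm [ 7.89 29.62 -1.41] rows 4.9 az None
pin head [68.67762899 71.72325374 72.63229886] [640.81940606  26.7937059   71.06834177] ((641.9679565429688, 26.961774826049805), 10.897607803344727)
shaft [array([594.7,  22.7]), array([15.6, 19. ]), np.float64(6.9)] [593.75527863  22.57793181  93.58560515]
```

```bash
python3 -m crank '1.32 4.94 0 0 0 0;1.32 4.94 0 0 0 0;1.32 4.94 0 0 0 0;1.32 4.94 0 0 0 0;1.32 4.94 0 0 0 0;1.32 4.94 0 0 0 0;0 0 0 0 0 0;0 0 0 0 0 0' 7 30;python3 - <<'E'
from h import *
to(528,313,190,None)
p,M=tool(); c=cam("wrist"); I,D=env.capture("wrist"); np.savez("w8.npz",I=I,D=D); P=cloud(D,c); Z=P[...,2]
m=(Z>15)&(Z<24)&(np.hypot(P[...,0]-528,P[...,1]-313)<45); Q=P[m]; (x,y),r=cv2.minEnclosingCircle(Q[:,:2].astype(np.float32)); print("ring",np.median(Q[:,2]),x,y,r)
m=(Z>4)&(Z<17)&(np.hypot(P[...,0]-x,P[...,1]-y)>22.8)&(np.hypot(P[...,0]-x,P[...,1]-y)<34); Q=P[m]; print("screw?",m.sum(),Q.mean(0), np.degrees(np.arctan2(Q[:,1].mean()-y,Q[:,0].mean()-x)))
u,v=proj((x,y,10),c).astype(int); print(u,v)
cv2.imwrite("pics/w8.png",cv2.resize(I[:,:,::-1][v-60:v+60,u-60:u+60],(480,480),interpolation=cv2.INTER_CUBIC))
E
```

```text
time_s: 16.38
position: [526.8, 312.8, 174.3]
tool_rot: [-0.001, -0.06, 0.998, -0.001]
wrist_force: [0.2, -0.4, -0.8]
grip_width: 0.821
grasp_force: 0.0
pos [526.8 312.8 174.3] yaw -173.1 tilt [-0.0028 -0.0021 -1.    ] shift cm [-0.12  0.01 -1.57] rows 0.3 az None
ring 19.65700691114259 530.6734008789062 313.1854553222656 21.85957908630371
screw? 39 [506.73860503 318.52952437  12.31743513] 167.41366125659437
322 224
```

View pics/w8.png

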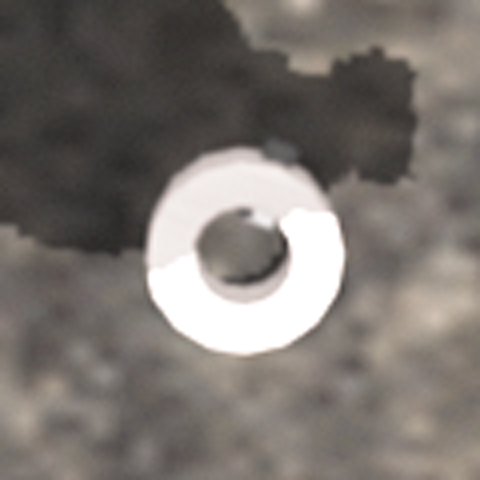

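The ring is at (245,250) in the crop. Its dark screw head is at (280,150) and the screw tip inside the bore at (262,215), so the screw points towards the robot and slightly to +y.

```bash
python3 - <<'E'
from h import *
z=np.load("w8.npz"); I,D=z["I"],z["D"]; c=cam("wrist"); o=np.array([530.67,313.19])
g=I.astype(int); 
for nm,(u,v),zz in(("head",(332,201.5),12),("tip",(327.5,217.7),14)):
    q=ray("wrist",u,v,zz,c)[:2]-o; print(nm,q,np.hypot(*q),np.degrees(np.arctan2(q[1],q[0])))
W=I[196:208,322:342]; sat=W.max(2).astype(int)-W.min(2); print((W.mean(2)).astype(int)); print(sat)
P=cloud(D,c)[196:208,322:342]; print(P[...,2].astype(int))
E
```

```text
head [-22.40673293   5.78554724] 23.141612679114168 165.52211940354522
tip [-7.58027927  3.52251263] 8.35875164590316 155.07597500621816
[[ 66  65  61  57  57  58  57  57  58  57  61  58  63  61  64  62  63  62
   66  63]
 [ 64  63  61  59  58  57  59  60  61  58  57  61  59  60  62  62  63  64
   63  64]
 [ 63  60  61  56  56  59  64  69  71  67  61  60  60  56  61  60  60  63
   61  64]
 [ 63  60  58  57  55  59  70  83  85  82  74  73  65  62  59  63  63  63
   61  61]
 [ 97  90  85  77  72  70  81  91  94  94  91  87  80  71  65  57  61  60
   61  63]
 [164 161 152 140 124 101  88  93  96 100  99  95  94  84  68  61  57  61
   60  60]
 [196 196 192 185 169 132 100  95  96  99  98  98  94  90  74  61  54  58
   56  61]
 [205 204 202 199 191 162 130 111 108 106  99  96  90  85  66  53  51  54
   53  58]
 [223 219 215 211 208 194 180 167 157 141 119 100  92  87  69  52  47  49
   52  55]
 [237 236 234 233 232 228 222 215 206 191 169 139 125 129 117  85  59  48
   48  50]
 [238 240 239 240 240 239 238 237 237 231 216 192 178 178 169 143 105  68
   50  50]
 [237 236 237 237 238 239 23
[... 871 characters left out ...]
 0  1]
 [ 0  0  0  0  0  0  0  0  1  0  0  0  0  0  0  0  0  1  0  0]
 [ 0  0  0  0  0  0 11 11  9  7  0  0  0  0  0  1  0  0  0  0]
 [ 0  0  0  0  0  0 11 13 14 14 10  9  0  0  0  1  0  0  0  0]
 [ 0  0 -1 -1  0  9 11 12 13 14 14 13 12 11  0  0  1  0  0  0]
 [ 6  6  3  4  3 11 12 13 14 13 14 14 12 12  0  0  0  0  0  0]
 [12 10  9  9  8 12 13 14 14 13 14 14 13 11  1  0  0  0  0  0]
 [16 16 15 16 15 13 13 13 13 14 15 12 13 11  1  0  0  1  0 -1]
 [19 20 19 19 18 18 18 17 15 14 14 13 12 -1  0  0  0  0  1  1]
 [19 19 20 19 20 19 19 19 18 19 17 12 12  6  3  1  0  0  0  1]
 [21 20 19 20 19 19 20 21 19 18 19 17 14 12  7  5  0  0  0  0]
 [19 21 18 19 20 20 19 19 20 19 20 19 18 16 13 11  6  0  0  0]]
```

```bash
python3 -m crank '0 0 0 0 0 10.5;0 0 0 0 0 10.5;0 0 5 0 0 0;0 0 5 0 0 0;0 0 0 0 0 0;0 0 0 0 0 0' 6.4 30;python3 -c "
from h import *
to(530.7,313.2,2,166)
z=np.load('w8.npz')"
```

```text
time_s: 17.18
position: [528.9, 312.8, 77.9]
tool_rot: [0.001, 0.124, 0.992, 0.0]
wrist_force: [1.3, -0.4, 0.6]
grip_width: 0.746
grasp_force: 0.0
pos [528.9 312.8  77.9] yaw 165.7 tilt [ 1.6e-03  6.0e-04 -1.0e+00] shift cm [-0.16  0.08  7.59] rows 1.2 az -0.3
```

```bash
python3 -m crank '-0.15 0.08 3 0 0 0;0 0 2 0 0 0;0 0 0 0 0 0;0 0 0 0 0 0' 6.4 30;python3 - <<'E'
from h import *
to(530.7,313.2,2,166)
p,M=tool(); c=cam("wrist"); I,D=env.capture("wrist"); np.savez("w9.npz",I=I,D=D); P=cloud(D,c); Z=P[...,2]
m=(Z>17)&(Z<23)&(np.hypot(P[...,0]-530,P[...,1]-313)<26); Q=P[m]; print("ring",m.sum(),cv2.minEnclosingCircle(Q[:,:2].astype(np.float32)))
T=(P-p)@M; m=(abs(T[...,0])<8)&(abs(T[...,1])>26)&(abs(T[...,1])<50)&(T[...,2]<15)&(T[...,2]>-30); print("finger tip tool z",np.percentile(T[m][:,2],[50,95,99]))
E
```

```text
time_s: 17.68
position: [531.5, 314.6, 29.5]
tool_rot: [0.002, 0.124, 0.992, 0.001]
wrist_force: [-0.4, 0.2, 0.8]
grip_width: 0.752
grasp_force: 0.0
pos [531.5 314.6  29.5] yaw 165.8 tilt [ 0.0047  0.0021 -1.    ] shift cm [ 0.05 -0.16  2.75] rows 0.4 az -0.2
ring 4240 ((530.7568359375, 313.8232116699219), 22.05280876159668)
finger tip tool z [-20.76742069  -8.13017239  -6.38823775]
```

```bash
python3 -m crank '0.05 -0.1 1.4 0 0 0;0 0 1.3 0 0 0;0 0 0 0 0 0;0 0 0 0 0 0' 6.4 30;python3 -c "
from h import *
to(530.7,313.7,1,166);print(env.sense()['wrist_force'])"
```

```text
time_s: 18.23
position: [528.1, 312.8, -1.2]
tool_rot: [-0.0, 0.123, 0.992, -0.0]
wrist_force: [1.0, 0.4, 0.1]
grip_width: 0.748
grasp_force: 0.0
pos [528.1 312.8  -1.2] yaw 165.8 tilt [-1.e-03 -4.e-04 -1.e+00] shift cm [-0.23  0.15 -0.22] rows 0.1 az -0.2
[1.03713551 0.39757437 0.11080077]
```

```bash
python3 -m crank '0 0 0 0 0 0;0 0 0 0 0 0;0 0 0 0 0 0;0 0 0 0 0 0' 0 40;python3 -c "
from h import *
to(530.7,313.7,1,166);print(env.sense()['wrist_force'])"
```

```text
time_s: 18.73
position: [529.3, 313.3, 0.3]
tool_rot: [0.001, 0.123, 0.992, 0.001]
wrist_force: [-0.5, 0.5, 4.1]
grip_width: 0.503
grasp_force: 41.0
pos [5.293e+02 3.133e+02 3.000e-01] yaw 165.8 tilt [ 1.7e-03  9.0e-04 -1.0e+00] shift cm [-0.13  0.07 -0.07] rows 0.0 az -0.2
[-0.48575648  0.53681637  4.12919809]
```

```bash
python3 -m crank '0 0 -3 0 0 0;0 0 -5 0 0 0;0 0 -5 0 0 0;0 0 -2 0 0 -10.5;0 0 0 0 0 -10.5;0 0 0 0 0 0;0 0 0 0 0 0' 0 45;python3 - <<'E'
from h import *
p,M=tool(); c=cam("wrist"); I,D=env.capture("wrist"); np.savez("w10.npz",I=I,D=D); P=cloud(D,c); T=(P-p)@M
to(591.9,22.6,150,186.9); print(env.sense()["wrist_force"],env.sense()["grip_width"])
m=(abs(T[...,0])<30)&(abs(T[...,1])<18)&(T[...,2]>-30)&(T[...,2]<5); Q=T[m]
h,e=np.histogram(Q[:,2],np.arange(-30,6,2)); print(dict(zip(e.astype(int).tolist(),h.tolist())))
zt=e[h.argmax()]+1; q=Q[abs(Q[:,2]-zt)<3]; f=cv2.fitLine(q[:,:3].astype(np.float32),2,0,.1,.1)
n=np.linalg.svd(q-q.mean(0),full_matrices=False)[2][2]; print("top normal",n.round(3),"z",q[:,2].mean())
# fit circle of outer edge
def circ(x,y): 
    A=np.c_[x,y,np.ones(len(x))]; s=np.linalg.lstsq(A,x*x+y*y,rcond=None)[0]; return s[0]/2,s[1]/2,np.sqrt(s[2]+s[0]**2/4+s[1]**2/4)
mk=(m&(abs(T[...,2]-zt)<3)).astype(np.uint8); cn,hi=cv2.findContours(mk,cv2.RETR_CCOMP,cv2.CHAIN_APPROX_NONE)
for k,cc in enumerate(cn):
    if len(cc)>25:
        cc=cc[:,0]; t=T[cc[:,1],cc[:,0]]; t=t[abs(t[:,1])<16]; print(len(t),"hole" if hi[0][k][3]>=0 else "outer",np.round(circ(t[:,0],t[:,1]),2))
cv2.imwrite("pics/w10.png",cv2.resize(I[:,:,::-1][220:460,200:440],(480,480)))
E
```

```text
time_s: 19.6
position: [527.8, 312.5, 147.9]
tool_rot: [-0.001, -0.058, 0.998, -0.001]
wrist_force: [-0.2, -1.0, -0.6]
grip_width: 0.502
grasp_force: 45.9
pos [527.8 312.6 148. ] yaw -173.3 tilt [-0.0022 -0.001  -1.    ] shift cm [ -2.98 -29.55  -0.19] rows 4.8 az -0.2
[ 0.0751668   0.30081506 -1.61206684] 0.499136022166986
{-30: 0, -28: 0, -26: 0, -24: 0, -22: 951, -20: 4035, -18: 424, -16: 337, -14: 471, -12: 329, -10: 284, -8: 231, -6: 223, -4: 203, -2: 74, 0: 1, 2: 0}
top normal [ 0.004  0.002 -1.   ] z -19.29281010212643
170 outer [-0.89 -1.62 21.31]
155 hole [-0.84 -1.75 11.56]
```

View pics/w10.png

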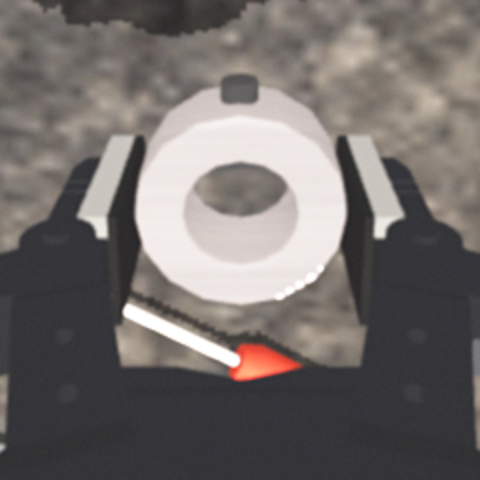

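The collar sits square in the pads with its screw straight up at (240,88), so collar and tool x axes agree within about 2°. The ring centre at (240,212) is midway between the pads.

```bash
python3 -m crank '-0.48 -4.92 0 0 0 0;-0.48 -4.92 0 0 0 0;-0.48 -4.92 0 0 0 0;-0.48 -4.92 0 0 0 0;-0.48 -4.92 0 0 0 0;-0.48 -4.92 0 0 0 0;0 0 0 0 0 0;0 0 0 0 0 0';cat > m.py <<'E'
from h import *
def circ(x,y): 
    A=np.c_[x,y,np.ones(len(x))]; s=np.linalg.lstsq(A,x*x+y*y,rcond=None)[0]; return np.array([s[0]/2,s[1]/2,np.sqrt(s[2]+s[0]**2/4+s[1]**2/4)])
p,M=tool(); c=cam("wrist"); I,D=env.capture("wrist"); P=cloud(D,c); T=(P-p)@M; Z=P[...,2]
to(590.9,22.5,110,186.9)
mk=((abs(T[...,0])<30)&(abs(T[...,1])<18)&(abs(T[...,2]+19.5)<3)).astype(np.uint8); cn,hi=cv2.findContours(mk,cv2.RETR_CCOMP,cv2.CHAIN_APPROX_NONE)
for k,cc in enumerate(cn):
    if len(cc)>25:
        cc=cc[:,0]; w=P[cc[:,1],cc[:,0]]; w=w[abs(T[cc[:,1],cc[:,0],1])<16]; print("ring","hole" if hi[0][k][3]>=0 else "outer",np.round(circ(w[:,0],w[:,1]),2))
m=(Z>90)&(Z<97)&(np.hypot(P[...,0]-592,P[...,1]-22.5)<18); q=P[m]
if m.sum()>50: print("shaft",m.sum(),[np.round(x,1) for x in cv2.minAreaRect(q[:,:2].astype(np.float32))],q.mean(0).round(1))
m=(Z>66)&(Z<76)&(np.hypot(P[...,0]-641.5,P[...,1]-28.5)<16); q=P[m]
if m.sum()>50: print("pin",m.sum(),cv2.minEnclosingCircle(q[:,:2].astype(np.float32)))
E
python3 m.py
```

```text
time_s: 20.65
position: [591.7, 23.4, 148.7]
tool_rot: [-0.001, -0.059, 0.998, 0.0]
wrist_force: [-0.5, 0.8, -1.6]
grip_width: 0.495
grasp_force: 46.1
pos [591.7  24.  148.8] yaw -173.2 tilt [-1.1e-03  7.0e-04 -1.0e+00] shift cm [ 0.1  -0.15  3.88] rows 0.6 az -0.1
ring outer [592.83  21.89  21.32]
ring hole [592.8   21.76  11.55]
shaft 224 [array([590. ,  21.9]), array([ 7.2, 19.3]), np.float64(8.5)] [588.9  22.4  93. ]
pin 627 ((641.9039306640625, 27.024240493774414), 10.893138885498047)
```

```bash
python3 -m crank '0.04 0.02 2 0 0 0;0 0 2 0 0 0;0 0 0 0 0 0;0 0 0 0 0 0;0 0 0 0 0 0'; python3 m.py
```

```text
time_s: 21.32
position: [592.6, 23.8, 110.7]
tool_rot: [0.001, -0.06, 0.998, -0.0]
wrist_force: [0.5, 0.2, -1.3]
grip_width: 0.501
grasp_force: 46.1
pos [592.6  23.6 110.7] yaw -173.2 tilt [ 2.2e-03 -1.0e-04 -1.0e+00] shift cm [ 0.18 -0.09  0.07] rows 0.0 az -0.1
ring outer [593.62  22.18  21.35]
ring hole [593.56  22.15  11.6 ]
```

```bash
python3 -m crank '0.12 0 0.8 0 0 0;0 0 0.4 0 0 0;0 0 0 0 0 0;0 0 0 0 0 0'; python3 m.py; python3 -c "
from h import *
p,M=tool();c=cam('wrist');I,D=env.capture('wrist');P=cloud(D,c);Z=P[...,2];m=(Z>80)&(Z<100)&(np.hypot(P[...,0]-592,P[...,1]-22.5)<14);print(m.sum(),P[m].mean(0) if m.any() else '',P[m].min(0),P[m].max(0))"
```

```text
time_s: 21.88
position: [590.5, 23.2, 97.2]
tool_rot: [-0.0, -0.059, 0.998, 0.0]
wrist_force: [-0.2, -0.4, -2.2]
grip_width: 0.5
grasp_force: 46.1
pos [590.7  23.2  97.4] yaw -173.2 tilt [ 2.e-04  0.e+00 -1.e+00] shift cm [-0.01 -0.07 -1.26] rows 0.2 az -0.1
ring outer [591.68  21.54  21.36]
ring hole [591.58  21.53  11.56]
shaft 504 [array([597.2,  22.9]), array([10.6, 18.2]), np.float64(7.7)] [596.8  22.8  93.8]
pin 220 ((645.5386352539062, 27.56332778930664), 9.783012390136719)
580 [597.60283687  22.81015798  94.57791858] [591.91425688  11.30464386  90.67258954] [604.08789309  32.8356616   99.98579138]
```

```bash
python3 -m crank '-0.09 0.06 0.3 0 0 0;0 0 0.3 0 0 0;0 0 0.3 0 0 0;0 0 0 0 0 0'; python3 m.py
```

```text
time_s: 22.48
position: [591.0, 24.0, 87.7]
tool_rot: [-0.0, -0.06, 0.998, 0.0]
wrist_force: [0.1, 0.1, -1.4]
grip_width: 0.502
grasp_force: 46.1
pos [591.2  23.9  88. ] yaw -173.2 tilt [-6.e-04  0.e+00 -1.e+00] shift cm [ 0.05 -0.14 -2.2 ] rows 0.4 az -0.1
ring outer [592.11  22.41  21.35]
ring hole [592.09  22.35  11.57]
shaft 1356 [array([595.6,  22.8]), array([19.5, 19. ]), np.float64(57.5)] [596.6  23.   93.7]
pin 643 ((642.7838745117188, 27.220308303833008), 10.995414733886719)
```

```bash
python3 -m crank '0 0 0.5 0 0 0;0 0 0.5 0 0 0;0 0 0.5 0 0 0;0 0 0.5 0 0 0;0 0 0 0 0 0'; python3 m.py
```

```text
time_s: 23.15
position: [590.8, 24.0, 67.5]
tool_rot: [-0.001, -0.06, 0.998, 0.0]
wrist_force: [0.0, -0.6, -0.9]
grip_width: 0.502
grasp_force: 46.1
pos [591.1  24.   67.9] yaw -173.2 tilt [-8.e-04  1.e-04 -1.e+00] shift cm [ 0.04 -0.14 -4.21] rows 0.7 az -0.1
ring outer [599.2   23.39  13.33]
ring outer [591.93  22.34  21.35]
ring hole [593.31  22.59  12.38]
shaft 1631 [array([594.5,  22.9]), array([16.7, 19.7]), np.float64(6.3)] [592.6  22.6  93.5]
pin 1183 ((640.7296752929688, 27.018728256225586), 10.7974853515625)
```

```bash
python3 -m crank '0 0 0.4 0 0 0;0 0 0.4 0 0 0;0 0 0.3 0 0 0;0 0 0 0 0 0;0 0 0 0 0 0'; python3 -m crank '0 0 0.15 0 0 0;0 0 0.1 0 0 0;0 0 0 0 0 0;0 0 0 0 0 0'; python3 -c "
from h import *
to(591,23.9,54.5,186.9)"
```

```text
time_s: 23.82
position: [591.5, 23.9, 57.3]
tool_rot: [0.0, -0.06, 0.998, -0.0]
wrist_force: [0.2, -0.1, -1.0]
grip_width: 0.499
grasp_force: 46.1
time_s: 24.32
position: [591.4, 24.0, 54.8]
tool_rot: [-0.0, -0.06, 0.998, 0.0]
wrist_force: [-1.0, 0.1, -2.1]
grip_width: 0.498
grasp_force: 46.1
pos [591.4  24.   54.8] yaw -173.2 tilt [-0.  0. -1.] shift cm [0.04 0.   0.03] rows 0.0 az -0.1
```

```bash
python3 -m crank '0 0 0.1 0 0 0;0 0 0 0 0 0;0 0 0 0 0 0'; python3 -m crank '0 0 0.1 0 0 0;0 0 0 0 0 0;0 0 0 0 0 0'; python3 -m crank '0 0 0.1 0 0 0;0 0 0 0 0 0;0 0 0 0 0 0'
```

```text
time_s: 24.7
position: [591.6, 23.9, 54.3]
tool_rot: [0.0, -0.06, 0.998, -0.0]
wrist_force: [-0.9, -0.4, 2.3]
grip_width: 0.501
grasp_force: 46.3
time_s: 25.08
position: [591.6, 23.9, 54.3]
tool_rot: [0.0, -0.06, 0.998, -0.0]
wrist_force: [-2.8, -0.2, 6.0]
grip_width: 0.5
grasp_force: 46.7
time_s: 25.45
position: [591.7, 23.9, 54.2]
tool_rot: [0.001, -0.06, 0.998, -0.0]
wrist_force: [-4.9, 0.2, 9.7]
grip_width: 0.506
grasp_force: 47.0
```

```bash
python3 -m crank '0 0 0 0 0 0;0 0 0 0 0 0;0 0 0 0 0 0;0 0 0 0 0 0'; python3 - <<'E'
from h import *
c=cam("wrist"); I,D=env.capture("wrist"); P=cloud(D,c); Z=P[...,2]; r=np.hypot(P[...,0]-592,P[...,1]-22.3)
m=(Z>66)&(Z<82)&(r>12.5)&(r<20.5); q=P[m]; n=np.linalg.svd(q-q.mean(0),full_matrices=False)[2][2]; print("collar top",m.sum(),np.median(q[:,2]),n.round(3))
m=(Z>66)&(Z<76)&(np.hypot(P[...,0]-641.5,P[...,1]-28)<16)&(r>30); print("pin",np.median(Z[m]),cv2.minEnclosingCircle(P[m][:,:2].astype(np.float32)))
m=(Z>88)&(Z<98)&(r<14); print("shaft",cv2.minAreaRect(P[m][:,:2].astype(np.float32)))
m=(Z>55)&(Z<71)&(r>23.5)&(r<32)&(P[...,0]<580); print("screw",m.sum(),P[m].mean(0)); s=P[m].mean(0); print(np.degrees(np.arctan2(s[1]-22.3,s[0]-592)))
print(env.sense()["wrist_force"],np.abs(env.sense()["qd"]).max())
cv2.imwrite("pics/w11.png",I[:,:,::-1][120:480,100:540])
E
```

```text
time_s: 25.95
position: [591.7, 23.9, 54.2]
tool_rot: [0.001, -0.06, 0.998, -0.0]
wrist_force: [-4.6, -0.1, 9.0]
grip_width: 0.499
grasp_force: 47.0
collar top 3726 73.80793204800398 [-0.029  0.001  1.   ]
pin 69.65543679412832 ((637.1908569335938, 26.632957458496094), 9.484174728393555)
shaft ((593.9457397460938, 22.806995391845703), (16.058809280395508, 19.680583953857422), 5.362236022949219)
screw 330 [573.9425149   33.70773646  65.38613106]
147.71753111936403
[-4.65681961  1.13861568 10.07084586] 0.002300139694517717
```

View pics/w11.png

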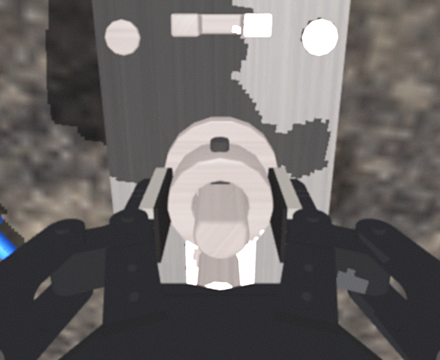

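The collar is on the shoulder (top at z 73.8, tilt under 0.03 rad). Its screw at (219,144) points at the fork (221,24), with the flat behind it. Press is about 10 N and grip 47 N, so I'm handing in.

```bash
python3 -c "
from station import env
print(env.hand_in())"
```

```text
the job is handed in; nothing more can be done
None
```

I handed the job in at about 26 s (no verdict was returned): the flat faces the fork to within about 2°, the lock pin is through arm and deck with its head seated, and the collar is held on the shoulder with its screw towards the fork, gripped at about 47 N and pressed down with about 10 N.

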